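Hold the lever bin open, then let its lid down softly

ROBOT

A 6-joint arm with a two-finger parallel gripper is mounted at the origin on the work surface. World frame = base frame: x ahead of the robot, y to its left, z up, the work surface at z = 0. Lengths are in m, angles in rad, forces in N, time in s.
With the tool pointing down it reaches from about 0.375 to 0.9 m from the base axis. Payload 3.1 kg.
Tool frame: the origin (TCP) lies at the centre of the arm's flange, where the gripper is bolted on; the fingertips stand robot.tip_extent ahead of it and the grasp point (between the pads) lies 164 mm ahead of it (robot.tip_extent is the distance from the TCP to the fingertips, in m); z points along the fingers, y is the line along which they close (so a half turn about z gives the same grasp; the last joint's range is limited). The gripper opens to 87 mm and grips with 3 to 60 N. Pads are 19 mm wide; open, the fingers measure 117 mm over their backs; the gripper's body (75 mm by 190 mm) begins 51 mm behind the grasp point.
Start: joints at [-1.526, 0.527, 1.433, -0, 1.181, -0.178], TCP at [0.139, -0.609, 0.405] pointing down, gripper open.
Joint ranges: [-3.08, 3.08], [-0.75, 2.2], [0.22, 2.44], [-1.43, 4.57], [0, 2.65], [-2.85, 2.85]. Speed limits (rad/s): [2.79, 2.79, 3.14, 3.14, 3.14, 3.14].

INTERFACE

Orientations are given as a unit quaternion [x, y, z, w].
In Python, from rig import get_obs, camera, hand_in, cut_out, robot gives the robot as it stands.
- The arm moves only by the tool step_arm, never from a script. Its argument "rows" is a list of rows, each a list of 6 numbers: the shift along the world's x, y, z in m, then the turn, a rotation vector about the world's x, y, z in degrees. A call has 1 to 12 rows; each row shifts and turns the commanded pose from where the row before left it; what a row does not reach is not made up. A row lasts 1/8 s, in which the tool goes at most 62.5 mm and 10.7 degrees, less where a joint would pass 70% of its speed; a pose out of reach is approached as far as the arm can. A call is refused whole if a number of a shift passes 0.0625 or a number of a turn 10.7, either way. A call with a gripper value outside its range is refused whole. "jaw" is the finger opening in m, from 0 to 0.087, set as the call begins (left out, the last holds). The fingers move at their own pace and stop on an object; "squeeze" is the grip in N (left out, the last holds). Time passes only in rows, so rows that do not move let the fingers close. It gives the time, the measured TCP pose, the force, the opening and the grip force at its end, in the units of the state.
- get_obs(): the state, without advancing time (a new reading comes with each control period).
- camera(name): name is "scene" or "top" or "wrist"; returns a dict with "pixels" (480x640x3 uint8, blue, green, red), "depth" (480x640 float32, m along the optical axis (not along the pixel's ray), 0 where there is no reading), "fov_y" (degrees; the focal length in pixels is half the picture's height over the tangent of half this angle, whatever the lens; pixels are square), "cx", "cy" (the principal point, pixels), "extrinsics" (4x4, takes a point from camera to world coordinates); the wrist camera has in their place "mount" (4x4, takes a point from camera to tool coordinates, whose origin is the TCP and whose axes are the flange's). Camera axes: x right, y up, looking along -z (the intrinsics and any distortion apply to the point x, -y, -z); pixel columns grow to the right and rows downward; lengths in m; the calibration is good to about 2 mm. The wrist camera is an equidistant fisheye: a pixel r from the principal point sees the ray r / f radians off the axis. A picture is of the moment at which its call begins: read the wrist's pose just before it.
- hand_in(): hands the job in; it is judged then, once.
Trained networks look in the newest picture that a camera, given by its name, has taken for a name from the list of things; names that differ only in an ending like _2 or _b are one class to them, and where a whole thing is asked for, a point or a joint stands for the part that bears it (a point fixed in the world has none). Each returns a list of dicts, best first, with "confidence" (0 to 1); they miss things now and then, are a little off and sometimes report something else, mostly with a low value. They report only what shows in the picture. A call takes as long as a camera call.
- cut_out(label, camera): "region" (480x640 bool, what is visible of it) and "extent" ([centre column, centre row, width, height] in pixels, round what is visible of it).
The state is a dict: "time": time; "q": joint angles; "joint_velocities": joint speeds; "joint_torque": joint torques, N m; "position": TCP position; "tool_rot": TCP orientation; "ft_force": force on the tool from outside, world axes, zero at the start; "moment": the same for the moment, N m; "grip_width": finger opening in m; "grip_force": force on a finger pad.
Only numpy, scipy, OpenCV 4.12 (cv2) and the standard library are available. Lean on these libraries where they do the work, as an engineer would, in place of code of your own. Each camera call takes 0.05 s, during which the arm holds its last target. There are 200 camera calls.

TASK

My hands are full of plaster trimmings: press the lever of the round bin right down with your fingertips so that its lid stands wide open, hold it there for at least three seconds while I drop them in, then let the lever come up slowly under your fingers so that the lid closes gently without slamming, and move clear. Work the bin by its lever only: do not touch the lid, do not shove, tip or lift the bin, and leave the oblong bin and everything else on the table as they are.

Things in the scene. Friction and masses are not known exactly. Their poses are not given: they have to be found in the camera images.
- round_bin: The lever bin to work: round, 150 mm across (black plinth 156), steel, domed lid, 211 mm high shut. Loose on rubber feet, 2.5 kg; some 40 N straight down on the lever would tip it. Origin: centre of its underside; +x points from the lever (front) to the lid's hinge (rear), z up. Plinth's front at x = -78 mm, lever's front edge at -137. The lever faces the robot (world -x) within 20 degrees.
- round_lever_pad (a point): Where to press: top of the round bin's lever, a black tread 70 mm wide (y), 10 thick, out 59 mm from the plinth. Point: mid-width, 22 mm behind the front edge; 40 mm above the table at rest, 21 right down, moving nearly straight down. The bin's wall, 185 mm high, stands 39 mm behind it: lean the tool 20 to 40 degrees, wrist away from the bin, so the gripper clears it. Axes turn with the lever.
- round_lever (a joint): Angle of the round bin's lever, rad: 0 up (lid shut), 0.215 right down at its stop. It turns about the bin's y, 86 mm behind the pad point. No spring: the lid's weight, through a push rod, brings it up again. At the pad point it takes 5 to 12 N to start, falling to 1 to 4 N near the bottom, then it meets the stop.
- round_lid (a joint): Angle of the round bin's lid, rad: 0 shut, about 1.25 (72 degrees) wide open. It is tied to the lever: lid angle = 5.8 x lever angle, some 0.07 rad for each mm that the pad point goes down. Let go, it falls shut within half a second and slams at 8 rad/s or more; let down over two seconds or longer it closes softly.
- round_lid_front (a point): Front edge of the round bin's lid, 161 mm in front of its hinge (the hinge lies at x = 81 mm, z = 187 mm in the bin's frame). Shut it is about 191 mm above the table; as it opens it swings up and away from the lever side. Axes turn with the lid.
- oblong_bin: A second lever bin of the same steel and black plastic, to be left alone: oblong, 130 mm deep by 180 mm wide, flat lid, 202 mm high, same kind of lever (70 mm wide, out to x = -127 mm). Loose. Origin: centre of its underside; +x from its lever to its hinge. Either bin may be the left or the right one.
- oblong_lid (a joint): Angle of the oblong bin's lid, rad: 0 shut. It must stay shut.
- brush_jar: White ceramic jar, 72 mm across, 95 mm high, with brushes standing up to 216 mm; left of the bins. Origin: centre of its underside.
- glue: White glue bottle, 48 mm across, 130 mm high, behind the gap between the bins. Origin: centre of its underside.
- sherd_big: Terracotta sherd lying flat, about 75 x 60 x 12 mm, in front of the bins. Origin: centre of its underside.
- sherd_small: Terracotta sherd lying flat, about 50 x 42 x 10 mm, between the two levers. Origin: centre of its underside.
- plaster_disc: Round plaster-coated find, 62 mm across, 17 mm high, in front of the bins. Origin: centre of its underside.
- pen: Red capped pen lying flat, 145 mm long, 13 mm thick, in front of the bins. Origin: under its middle, x along the pen.
- scissors: Scissors with yellow handles lying flat, about 155 x 66 x 8 mm, x towards the blades. Origin: under the middle.
- carton: Small white open carton, 120 x 90 mm, 55 mm high, at the left. Origin: centre of its underside.

How it is judged:
By the outcome, as a careful person would: the job done as asked, in the order asked, and still so for the second after the job is handed in, with the robot touching nothing.
It also fails if it takes over 48 s, if anything falls off the work surface, if the arm or the gripper's body presses on something with over 40 N, if the wrist force passes 120 N, or if a joint passes its speed limit or range.

## Working session

There is one attempt and no reset: what is moved stays moved. The work goes in short steps, Python scripts to look and compute and a tool call to move; the robot and the scene stay as the last step left them, time stands still between calls to the robot, and variables do not carry over. Pictures are saved under pics/ and viewed, at most 10 in all, crops included, and the job is handed in when it is done.

Besides the shell and the picture viewer there is one more tool, called after "Emit:" by a JSON object that holds its "method" and its "body". step_arm: Moves the arm, as the interface text tells. Its arguments: {"type":"object","properties":{"rows":{"type":"array"},"jaw":{"type":"number"},"squeeze":{"type":"number"}},"required":["rows"]}

```bash
mkdir -p pics; cat > h.py <<'E'
import numpy as np, cv2
from rig import get_obs, camera, hand_in, cut_out, robot
def cloud(c):
    h,w=c["depth"].shape; f=h/2/np.tan(np.radians(c["fov_y"])/2)
    u,v=np.meshgrid(np.arange(w),np.arange(h)); d=c["depth"]
    P=np.stack([(u-c["cx"])/f*d,-(v-c["cy"])/f*d,-d,np.ones_like(d)],-1)@np.array(c["extrinsics"]).T
    P=P[...,:3]; P[d<=0]=np.nan
    return P
E
python3 - <<'E'
from h import *
print(robot, get_obs())
for n in ["scene","top"]:
    c=camera(n); cv2.imwrite(f"pics/{n}.png",c["pixels"]); P=cloud(c); np.save(n,P)
    print(n,c["fov_y"],np.round(c["extrinsics"],3).tolist())
    for l in ["round_bin","round_lever_pad","oblong_bin","brush_jar","sherd_big","sherd_small","plaster_disc","pen","scissors","carton","glue","round_lid"]:
        for r in cut_out(l,n)[:2]:
            q=P[r["region"]]; q=q[~np.isnan(q[:,0])]
            if len(q): print(l,round(r["confidence"],2),np.round(r["extent"]),np.round(np.percentile(q,[2,50,98],axis=0),3).tolist())
E
```

```text
<Robot object at 0x7f598a75fe00> {'time': 0.0, 'q': array([-1.52550094e+00,  5.28473156e-01,  1.43390213e+00, -6.62257723e-05,
        1.18137675e+00, -1.78518490e-01]), 'joint_velocities': array([ 0.0010874 ,  0.00141957, -0.00094916, -0.00072655, -0.00206529,
       -0.00076465]), 'joint_torque': array([ 4.13173202e-04, -4.40045035e+01, -1.76594549e+01,  6.33702613e-02,
        5.84321085e-02, -1.57035120e-04]), 'position': array([ 0.13871296, -0.60906147,  0.40376696]), 'tool_rot': array([ 9.93742963e-01,  1.11685972e-01,  4.13146333e-05, -1.07933656e-03]), 'ft_force': array([ 0.2691709 , -0.05658101,  0.03729835]), 'moment': array([ 0.02178184, -0.0189741 ,  0.01655055]), 'grip_force': 0.0, 'grip_width': 0.0866232980094139}
scene 43.114369929911774 [[-0.974, -0.191, 0.122, 0.761], [0.227, -0.801, 0.554, 0.843], [-0.008, 0.568, 0.823, 1.403], [0.0, 0.0, 0.0, 1.0]]
round_bin 0.96 [304. 335.  96.  96.] [[0.569, 0.156, 0.004], [0.688, 0.252, 0.199], [0.77, 0.298, 0.213]]
round_lever_pad 0.78 [343. 328.  26.  30.] [[0.554, 0.158, 0.031], [0.579, 0.198, 0.039], [0.604, 0.227, 0.04
[... 2401 characters left out ...]
 8.  56.] [[0.327, -0.007, -0.001], [0.393, 0.003, 0.012], [0.459, 0.012, 0.017]]
pen 0.52 [ 92. 208.  65.  38.] [[0.617, 0.451, 0.006], [0.648, 0.495, 0.073], [0.68, 0.521, 0.212]]
scissors 0.85 [490. 281.  36.  62.] [[0.407, -0.497, 0.0], [0.454, -0.452, 0.008], [0.553, -0.425, 0.013]]
scissors 0.34 [305. 322.  10.  58.] [[0.324, -0.009, 0.004], [0.386, 0.001, 0.012], [0.459, 0.012, 0.017]]
carton 0.74 [105. 298.  52.  59.] [[0.39, 0.438, -0.0], [0.45, 0.5, 0.007], [0.51, 0.54, 0.057]]
glue 0.7 [297. 158.  22.  27.] [[0.755, 0.003, 0.002], [0.768, 0.025, 0.086], [0.789, 0.046, 0.133]]
round_lid 0.56 [202. 185.  73.  76.] [[0.619, 0.155, 0.197], [0.685, 0.221, 0.208], [0.757, 0.291, 0.213]]
```

```bash
python3 - <<'E'
from h import *
from scipy.spatial import cKDTree
for n in ["top","scene"]:
    P=np.load(n+".npy").reshape(-1,3); P=P[~np.isnan(P[:,0])]
    L=P[(P[:,2]>.188)&(P[:,2]<.22)&(np.hypot(P[:,0]-.688,P[:,1]-.225)<.1)]
    (x,y),r=cv2.minEnclosingCircle(L[:,:2].astype(np.float32))
    from scipy.optimize import least_squares
    # dome: sphere cap fit
    D=L
    s=least_squares(lambda p:D[:,2]-p[2]+((D[:,0]-p[0])**2+(D[:,1]-p[1])**2)*p[3],[.69,.225,.21,1],loss="soft_l1",f_scale=.001).x
    T=P[(P[:,2]>.030)&(P[:,2]<.05)&(np.hypot(P[:,0]-.582,P[:,1]-.193)<.06)]
    rc=cv2.minAreaRect((T[:,:2]*1000).astype(np.float32))
    print(n,len(L),x,y,r,s,len(T),rc,cv2.boxPoints(rc).round().tolist(),np.percentile(T[:,2],[10,50,90]))
im=cv2.hconcat([cv2.imread("pics/top.png")[100:380,60:460],cv2.imread("pics/scene.png")[180:460,200:600]])
cv2.imwrite("pics/a.png",im)
E
```

```text
top 4172 0.6958708763122559 0.22307658195495605 0.08471782505512238 [0.68890342 0.22423518 0.21337756 2.20048086] 789 ((592.543212890625, 194.31936645507812), (71.58415985107422, 86.86341094970703), 16.233339309692383) [[546.0, 226.0], [570.0, 143.0], [639.0, 163.0], [615.0, 246.0]] [0.03477094 0.03942068 0.043849  ]
scene 3650 0.6946703791618347 0.22641229629516602 0.08463432639837265 [0.68715156 0.22051333 0.21315923 2.29899565] 531 ((576.7543334960938, 199.87692260742188), (97.4434585571289, 56.59803771972656), 76.5514907836914) [[538.0, 159.0], [593.0, 146.0], [616.0, 241.0], [561.0, 254.0]] [0.03392373 0.03906138 0.04363978]
```

View pics/a.png

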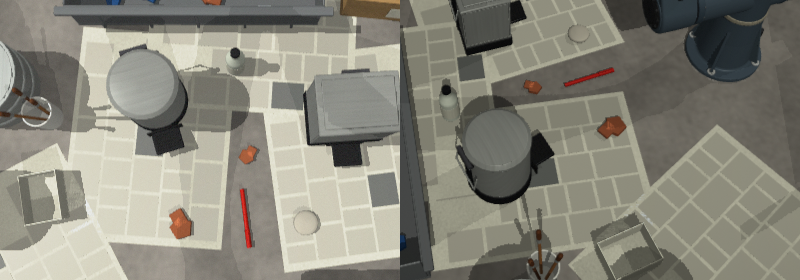

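Emit:
{"method": "step_arm", "body": {"rows": [[0.033,0.035,0.006,0,0,0.3],[0.033,0.035,0.006,0,0,0.3],[0.033,0.035,0.006,0,0,0.3],[0.033,0.035,0.006,0,0,0.3],[0.033,0.035,0.006,0,0,0.3],[0.033,0.035,0.006,0,0,0.3],[0.033,0.035,0.006,0,0,0.3],[0.033,0.035,0.006,0,0,0.3]], "jaw": 0, "squeeze": 10}}

```text
time: 2.3
position: [0.4037, -0.3282, 0.4532]
tool_rot: [0.991, 0.132, 0.0, 0.0]
ft_force: [0.6, -0.4, -0.2]
grip_width: 0.0149
grip_force: 0.0
```

Emit:
{"method": "step_arm", "body": {"rows": [[0.0035,0.039,0,0.67,-2.4,0],[0.0035,0.039,0,0.67,-2.4,0],[0.0035,0.039,0,0.67,-2.4,0],[0.0035,0.039,0,0.67,-2.4,0],[0.0035,0.039,0,0.67,-2.4,0],[0.0035,0.039,0,0.67,-2.4,0],[0.0035,0.039,0,0.67,-2.4,0],[0.0035,0.039,0,0.67,-2.4,0],[0.0035,0.039,0,0.67,-2.4,0],[0.0035,0.039,0,0.67,-2.4,0],[0.0035,0.039,0,0.67,-2.4,0],[0.0035,0.039,0,0.67,-2.4,0]]}}

```text
time: 3.8
position: [0.4446, 0.1399, 0.453]
tool_rot: [0.957, 0.128, 0.256, -0.036]
ft_force: [0.7, 0.6, 1.4]
grip_width: 0.001
grip_force: 0.0
```

Emit:
{"method": "step_arm", "body": {"rows": [[0,0,0,0,0,0],[0,0,0,0,0,0]]}}

```text
time: 4.05
position: [0.4446, 0.1384, 0.4528]
tool_rot: [0.958, 0.128, 0.255, -0.036]
ft_force: [0.3, 0.6, -0.2]
grip_width: 0.0005
grip_force: 0.0
```

```bash
cat > w.py <<'E'
from h import *
from scipy.spatial.transform import Rotation as R
def wrist():
    o=get_obs(); c=camera("wrist")
    h,w=c["depth"].shape; f=h/2/np.tan(np.radians(c["fov_y"])/2)
    u,v=np.meshgrid(np.arange(w),np.arange(h)); x=u-c["cx"];y=v-c["cy"];r=np.hypot(x,y)+1e-9;t=r/f
    d=c["depth"]; k=np.tan(t)*d/r
    P=np.stack([x*k,-y*k,-d,np.ones_like(d)],-1)@np.array(c["mount"]).T
    P=P[...,:3]@R.from_quat(o["tool_rot"]).as_matrix().T+o["position"]; P[(d<=0)|(t>1.4)]=np.nan
    return o,c,P
def tip(o): 
    M=R.from_quat(o["tool_rot"]).as_matrix(); return o["position"]+robot.tip_extent*M[:,2],M
E
python3 - <<'E'
from w import *
o,c,P=wrist(); t,M=tip(o)
print(robot.tip_extent,o["q"],o["position"],M.round(3),"tip",t,o["ft_force"],o["grip_width"])
cv2.imwrite("pics/w1.png",c["pixels"])
for l in ["round_lever_pad","round_bin","sherd_big"]:
    for r in cut_out(l,"wrist")[:2]:
        q=P[r["region"]]; q=q[~np.isnan(q[:,0])]
        print(l,r["confidence"],np.round(r["extent"]),np.percentile(q,[2,50,98],axis=0).round(3).tolist())
        if "pad" in l:
            q=q[(q[:,2]>.032)&(q[:,2]<.046)]
            rc=cv2.minAreaRect((q[:,:2]*1000).astype(np.float32)); print(rc,cv2.boxPoints(rc).round(1).tolist())
E
```

```text
0.1822 [0.02820213 0.17950284 1.90937597 0.22997619 0.55615209 1.16783369] [0.44461958 0.13842622 0.45276317] [[ 0.837  0.264  0.48 ]
 [ 0.227 -0.965  0.134]
 [ 0.498 -0.003 -0.867]] tip [0.53202144 0.16282685 0.29476835] [ 0.32155554  0.61418874 -0.16116345] 0.0004766812807255963
round_lever_pad 0.67 [303. 122. 172. 148.] [[0.614, 0.154, 0.195], [0.671, 0.217, 0.207], [0.747, 0.288, 0.211]]
((890.0194702148438, 201.46585083007812), (8.619709968566895, 0.0), -102.00481414794922) [[890.9000244140625, 205.6999969482422], [890.9000244140625, 205.6999969482422], [889.0999755859375, 197.3000030517578], [889.0999755859375, 197.3000030517578]]
round_lever_pad 0.63 [309. 265.  60.  44.] [[0.554, 0.161, 0.033], [0.587, 0.197, 0.038], [0.613, 0.227, 0.042]]
((583.5172729492188, 191.90350341796875), (53.710899353027344, 70.27133178710938), 17.059804916381836) [[547.5, 217.60000610351562], [568.2000122070312, 150.39999389648438], [619.5, 166.1999969482422], [598.9000244140625, 233.39999389648438]]
round_bin 0.57 [300. 165. 176. 242.] [[0.575, 0.153, 0.034], [0.653, 0.211, 0.205], [0.749, 0.287, 0.211]]
```

View pics/w1.png

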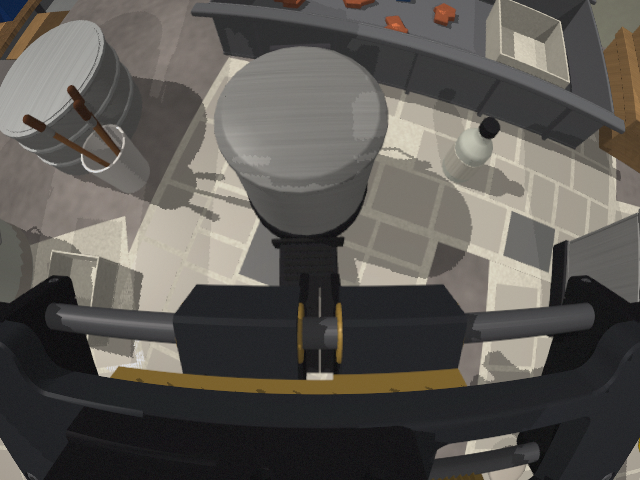

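Emit:
{"method": "step_arm", "body": {"rows": [[0.0064,0.0036,-0.0285,0,0,0],[0.0064,0.0036,-0.0285,0,0,0],[0.0064,0.0036,-0.0285,0,0,0],[0.0064,0.0036,-0.0285,0,0,0],[0.0064,0.0036,-0.0285,0,0,0],[0.0064,0.0036,-0.0285,0,0,0],[0.0064,0.0036,-0.0285,0,0,0],[0.0064,0.0036,-0.0285,0,0,0],[0,0,0,0,0,0],[0,0,0,0,0,0]]}}

```text
time: 5.5
position: [0.4908, 0.1646, 0.2528]
tool_rot: [0.957, 0.129, 0.257, -0.04]
ft_force: [-0.5, 0.2, 0.2]
grip_width: 0.0002
grip_force: 0.0
```

```bash
python3 - <<'E'
from w import *
o=get_obs();t,M=tip(o);print(t,o["position"],o["ft_force"])
c=camera("scene"); cv2.imwrite("pics/s2.png",cv2.resize(c["pixels"][220:420,220:440],None,fx=3,fy=3)[:600])
E
```

```text
[0.5786428  0.19066513 0.095367  ] [0.49077518 0.16461457 0.25283919] [-0.47275072  0.16997601  0.21635009]
```

View pics/s2.png

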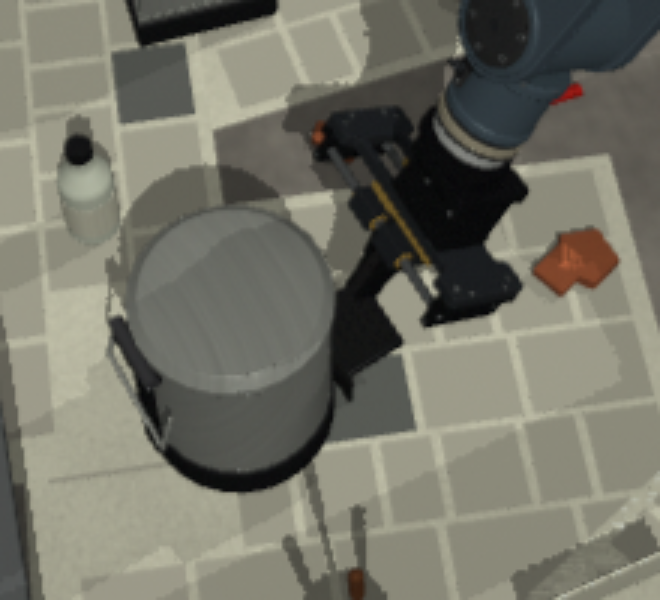

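Emit:
{"method": "step_arm", "body": {"rows": [[0.001,0.0003,-0.006,0,0,0],[0.001,0.0003,-0.006,0,0,0],[0.001,0.0003,-0.006,0,0,0],[0.001,0.0003,-0.006,0,0,0],[0,0,-0.006,0,0,0],[0,0,-0.006,0,0,0],[0,0,-0.004,0,0,0],[0,0,-0.002,0,0,0],[0,0,0,0,0,0]]}}

```text
time: 6.68
position: [0.4946, 0.1663, 0.2109]
tool_rot: [0.957, 0.129, 0.257, -0.04]
ft_force: [-0.2, 0.1, -0.0]
grip_width: 0.0004
grip_force: 0.0
```

Emit:
{"method": "step_arm", "body": {"rows": [[0,0,-0.0015,0,0,0],[0,0,-0.0015,0,0,0],[0,0,-0.0015,0,0,0],[0,0,-0.0015,0,0,0],[0,0,0,0,0,0]]}}

```text
time: 7.3
position: [0.4945, 0.1664, 0.2043]
tool_rot: [0.957, 0.129, 0.257, -0.04]
ft_force: [-0.6, -0.4, -0.6]
grip_width: 0.0004
grip_force: 0.0
```

```bash
python3 - <<'E'
from w import *
o=get_obs();t,M=tip(o);print(t,o["position"],o["ft_force"],M.round(3))
E
```

```text
[0.582161   0.19249351 0.04674038] [0.49445294 0.16635619 0.20428712] [-0.6254474  -0.44237218 -0.61189738] [[ 0.835  0.268  0.481]
 [ 0.226 -0.963  0.143]
 [ 0.502 -0.011 -0.865]]
```

Emit:
{"method": "step_arm", "body": {"rows": [[0,0,-0.001,0,0,0],[0,0,-0.001,0,0,0],[0,0,-0.001,0,0,0],[0,0,-0.001,0,0,0],[0,0,0,0,0,0]]}}

```text
time: 7.92
position: [0.4944, 0.1664, 0.2011]
tool_rot: [0.957, 0.129, 0.258, -0.04]
ft_force: [-2.1, -0.4, 6.3]
grip_width: 0.0
grip_force: 3.0
```

Emit:
{"method": "step_arm", "body": {"rows": [[0,0,-0.001,0,0,0],[0,0,-0.001,0,0,0],[0,0,-0.001,0,0,0],[0,0,-0.001,0,0,0],[0,0,0,0,0,0]]}}

```text
time: 8.55
position: [0.4939, 0.1662, 0.1969]
tool_rot: [0.957, 0.129, 0.257, -0.04]
ft_force: [-3.1, -1.0, 5.9]
grip_width: 0.0007
grip_force: 2.7
```

Emit:
{"method": "step_arm", "body": {"rows": [[0,0,-0.001,0,0,0],[0,0,-0.001,0,0,0],[0,0,-0.001,0,0,0],[0,0,-0.001,0,0,0],[0,0,0,0,0,0]]}}

```text
time: 9.18
position: [0.4938, 0.1662, 0.1926]
tool_rot: [0.957, 0.129, 0.257, -0.04]
ft_force: [-2.8, -1.3, 4.9]
grip_width: 0.0007
grip_force: 2.3
```

Emit:
{"method": "step_arm", "body": {"rows": [[0,0,-0.001,0,0,0],[0,0,-0.001,0,0,0],[0,0,-0.001,0,0,0],[0,0,-0.001,0,0,0],[0,0,-0.001,0,0,0],[0,0,-0.001,0,0,0],[0,0,-0.001,0,0,0],[0,0,0,0,0,0]]}}

```text
time: 10.18
position: [0.4948, 0.1664, 0.1853]
tool_rot: [0.957, 0.129, 0.257, -0.04]
ft_force: [-1.0, -0.1, 2.0]
grip_width: 0.0001
grip_force: 0.8
```

Emit:
{"method": "step_arm", "body": {"rows": [[0,0,-0.001,0,0,0],[0,0,-0.0005,0,0,0],[0,0,0,0,0,0]]}}

```text
time: 10.55
position: [0.4947, 0.1664, 0.1839]
tool_rot: [0.957, 0.129, 0.257, -0.04]
ft_force: [-0.9, -0.1, 0.9]
grip_width: 0.0006
grip_force: 0.6
```

Emit:
{"method": "step_arm", "body": {"rows": [[0,0,-0.0005,0,0,0],[0,0,-0.0005,0,0,0],[0,0,0,0,0,0]]}}

```text
time: 10.92
position: [0.4947, 0.1664, 0.183]
tool_rot: [0.957, 0.129, 0.257, -0.04]
ft_force: [-0.3, -0.1, 1.3]
grip_width: 0.0008
grip_force: 0.6
```

Close to the stop but not there yet; small further steps.

Emit:
{"method": "step_arm", "body": {"rows": [[0,0,-0.0005,0,0,0],[0,0,-0.0005,0,0,0],[0,0,0,0,0,0]]}}

```text
time: 11.3
position: [0.4946, 0.1664, 0.1824]
tool_rot: [0.957, 0.129, 0.258, -0.04]
ft_force: [-1.5, -0.7, 4.6]
grip_width: 0.0007
grip_force: 2.7
```

Emit:
{"method": "step_arm", "body": {"rows": [[0,0,-0.0005,0,0,0],[0,0,0,0,0,0]]}}

```text
time: 11.55
position: [0.4945, 0.1664, 0.1822]
tool_rot: [0.957, 0.129, 0.258, -0.04]
ft_force: [-2.2, -1.4, 7.7]
grip_width: 0.0011
grip_force: 3.8
```

```bash
python3 - <<'E'
from w import *
o=get_obs();t,M=tip(o);print(t,o["position"],o["ft_force"])
c=camera("scene"); cv2.imwrite("pics/s3.png",cv2.resize(c["pixels"][220:420,220:440],None,fx=3,fy=3)[:600])
P=cloud(c)
q=P.reshape(-1,3);q=q[(q[:,2]>.22)&(np.hypot(q[:,0]-.74,q[:,1]-.23)<.13)&(q[:,0]>.66)]
print(len(q),np.percentile(q,[1,50,99],axis=0).round(3).tolist())
n=q-q.mean(0);n=n[::5];print(np.linalg.svd(n,full_matrices=False)[2][2])
E
```

```text
[0.58256876 0.19262561 0.02484178] [0.49453646 0.16638698 0.18219072] [-2.24913405 -1.37826544  7.73451109]
2133 [[0.712, 0.179, 0.224], [0.745, 0.256, 0.297], [0.782, 0.314, 0.341]]
[-0.86299772 -0.30792002 -0.4005249 ]
```

View pics/s3.png

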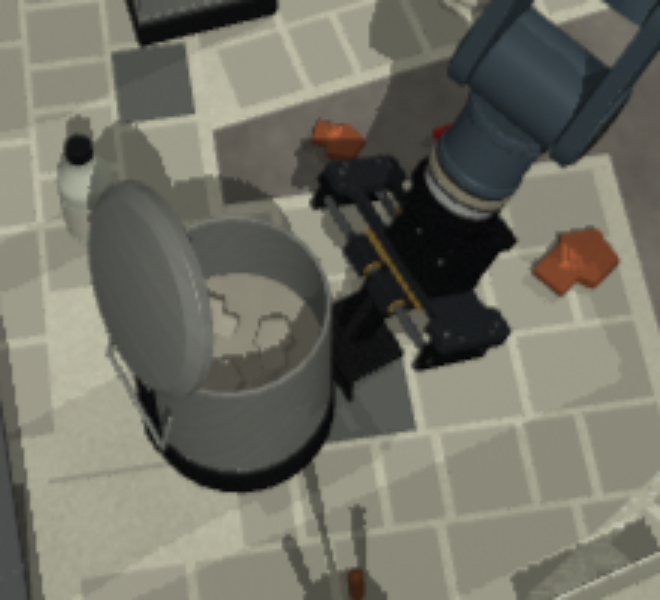

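Emit:
{"method": "step_arm", "body": {"rows": [[0,0,-0.0005,0,0,0],[0,0,0,0,0,0],[0,0,0,0,0,0],[0,0,0,0,0,0],[0,0,0,0,0,0],[0,0,0,0,0,0],[0,0,0,0,0,0],[0,0,0,0,0,0],[0,0,0,0,0,0],[0,0,0,0,0,0],[0,0,0,0,0,0],[0,0,0,0,0,0]]}}

```text
time: 13.1
position: [0.4945, 0.1664, 0.182]
tool_rot: [0.957, 0.129, 0.258, -0.04]
ft_force: [-3.2, -1.4, 9.0]
grip_width: 0.0005
grip_force: 5.0
```

Emit:
{"method": "step_arm", "body": {"rows": [[0,0,0,0,0,0],[0,0,0,0,0,0],[0,0,0,0,0,0],[0,0,0,0,0,0],[0,0,0,0,0,0],[0,0,0,0,0,0],[0,0,0,0,0,0],[0,0,0,0,0,0],[0,0,0,0,0,0],[0,0,0,0,0,0],[0,0,0,0,0,0],[0,0,0,0,0,0]]}}

```text
time: 14.6
position: [0.4945, 0.1664, 0.182]
tool_rot: [0.957, 0.129, 0.258, -0.04]
ft_force: [-2.5, -1.7, 9.5]
grip_width: 0.0002
grip_force: 5.0
```

Emit:
{"method": "step_arm", "body": {"rows": [[0,0,0,0,0,0],[0,0,0,0,0,0],[0,0,0,0,0,0],[0,0,0,0,0,0],[0,0,0,0,0,0],[0,0,0,0,0,0],[0,0,0,0,0,0],[0,0,0,0,0,0],[0,0,0,0,0,0],[0,0,0,0,0,0]]}}

```text
time: 15.85
position: [0.4945, 0.1664, 0.182]
tool_rot: [0.957, 0.129, 0.258, -0.04]
ft_force: [-4.0, -1.1, 9.6]
grip_width: 0.0001
grip_force: 5.0
```

Emit:
{"method": "step_arm", "body": {"rows": [[0,0,0.0006,0,0,0],[0,0,0.0006,0,0,0],[0,0,0.0006,0,0,0],[0,0,0.0006,0,0,0],[0,0,0.0006,0,0,0],[0,0,0.0006,0,0,0],[0,0,0.0006,0,0,0],[0,0,0.0006,0,0,0],[0,0,0.0006,0,0,0],[0,0,0.0006,0,0,0],[0,0,0.0006,0,0,0],[0,0,0.0006,0,0,0]]}}

```text
time: 17.35
position: [0.4946, 0.1664, 0.1883]
tool_rot: [0.957, 0.129, 0.257, -0.04]
ft_force: [0.4, 0.1, 2.4]
grip_width: 0.0005
grip_force: 1.4
```

Emit:
{"method": "step_arm", "body": {"rows": [[0,0,0.0006,0,0,0],[0,0,0.0006,0,0,0],[0,0,0.0006,0,0,0],[0,0,0.0006,0,0,0],[0,0,0.0006,0,0,0],[0,0,0.0006,0,0,0],[0,0,0.0006,0,0,0],[0,0,0.0006,0,0,0],[0,0,0.0006,0,0,0],[0,0,0.0006,0,0,0],[0,0,0.0006,0,0,0],[0,0,0.0006,0,0,0]]}}

```text
time: 18.85
position: [0.4949, 0.1664, 0.1956]
tool_rot: [0.957, 0.129, 0.258, -0.04]
ft_force: [2.5, -0.6, 4.6]
grip_width: 0.0005
grip_force: 2.4
```

Emit:
{"method": "step_arm", "body": {"rows": [[0,0,0.0005,0,0,0],[0,0,0.0005,0,0,0],[0,0,0.0005,0,0,0],[0,0,0.0005,0,0,0],[0,0,0.0005,0,0,0],[0,0,0.0005,0,0,0],[0,0,0.0005,0,0,0],[0,0,0.0005,0,0,0],[0,0,0.0005,0,0,0],[0,0,0.0005,0,0,0]]}}

```text
time: 20.1
position: [0.4946, 0.1664, 0.2005]
tool_rot: [0.957, 0.129, 0.257, -0.04]
ft_force: [5.6, 1.9, 4.3]
grip_width: 0.0006
grip_force: 2.7
```

Emit:
{"method": "step_arm", "body": {"rows": [[0,0,0.0004,0,0,0],[0,0,0.0004,0,0,0],[0,0,0.0004,0,0,0],[0,0,0.0004,0,0,0],[0,0,0.0004,0,0,0],[0,0,0.0004,0,0,0],[0,0,0.0004,0,0,0],[0,0,0.0004,0,0,0],[0,0,0.0004,0,0,0],[0,0,0.0004,0,0,0]]}}

```text
time: 21.35
position: [0.4935, 0.1661, 0.2038]
tool_rot: [0.957, 0.129, 0.255, -0.04]
ft_force: [1.0, -1.2, -0.8]
grip_width: 0.0003
grip_force: 0.0
```

Emit:
{"method": "step_arm", "body": {"rows": [[0,0,0.0005,0,0,0],[0,0,0.0005,0,0,0],[0,0,0.0005,0,0,0],[0,0,0.001,0,0,0],[0,0,0.001,0,0,0],[0,0,0.002,0,0,0],[-0.001,0,0.004,0,0,0],[-0.002,0,0.008,0,0,0],[-0.004,0,0.012,0,0,0],[-0.005,0,0.015,0,0,0],[-0.005,0,0.015,0,0,0],[-0.005,0,0.015,0,0,0]]}}

```text
time: 22.85
position: [0.4731, 0.1664, 0.277]
tool_rot: [0.957, 0.129, 0.257, -0.041]
ft_force: [0.1, 0.3, 0.6]
grip_width: 0.0005
grip_force: 0.0
```

Emit:
{"method": "step_arm", "body": {"rows": [[-0.005,0,0.02,0,0,0],[-0.005,0,0.02,0,0,0],[-0.005,0,0.02,0,0,0],[-0.005,0,0.02,0,0,0],[-0.005,0,0.02,0,0,0],[-0.005,0,0.02,0,0,0],[0,0,0.01,0,0,0],[0,0,0,0,0,0],[0,0,0,0,0,0]]}}

```text
time: 23.98
position: [0.4438, 0.1665, 0.4038]
tool_rot: [0.957, 0.129, 0.257, -0.041]
ft_force: [0.8, -0.3, 0.1]
grip_width: 0.0007
grip_force: 0.0
```

```bash
python3 - <<'E'
from w import *
o=get_obs();t,M=tip(o);print(o["time"],t,o["ft_force"])
c=camera("scene"); cv2.imwrite("pics/s4.png",cv2.resize(c["pixels"][100:480,200:480],None,fx=1.5,fy=1.5))
P=np.load("scene.npy");Q=cloud(c)
q=Q.reshape(-1,3)
L=q[(q[:,2]>.188)&(q[:,2]<.25)&(np.hypot(q[:,0]-.688,q[:,1]-.225)<.1)&(q[:,0]>.6)]
print(cv2.minEnclosingCircle(L[L[:,2]<.22][:,:2].astype(np.float32)),np.percentile(L[:,2],[1,50,99]))
E
```

```text
23.975 [0.53133121 0.19296013 0.24615736] [ 0.81399331 -0.34190714  0.09399484]
((0.6944417357444763, 0.2251449078321457), 0.08453189581632614) [0.18985769 0.20677269 0.21509248]
```

View pics/s4.png

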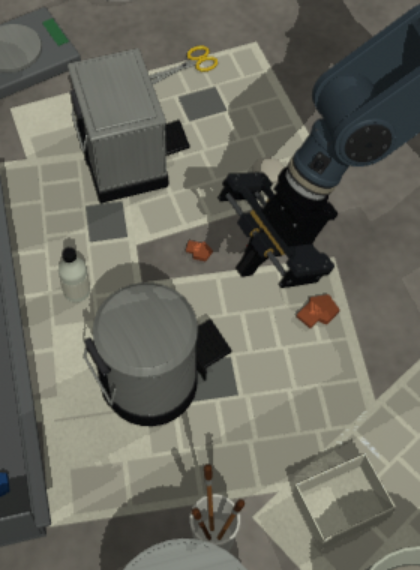

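The lid is shut, the bin hasn't moved (lid at about (145,330) in the crop), and the gripper is clear of everything.

```bash
python3 -c "
from rig import hand_in; print(hand_in())"
```

```text
the job is handed in; nothing more can be done
None
```

The job is done and handed in: I pressed the round bin's lever down to its stop, held the lid wide open for over four seconds, let it close over about five seconds, and moved the arm clear; the last picture shows the lid shut and the bin where it was.

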